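# Clamp a jar in a one-handed jar holder with the play taken up

## Task

Clamp the red-lidded jar in the one-handed jar holder: draw the blue handle right back so that the jaw is fully open, stand the jar upright against the V jaw and let go of it, then close the jaw on it with the handle until the pad's black pointer stands in the green band, a firm but gentle hold (about 5 N). The handle has a lot of play, so come up to the setting in the closing direction only, without drawing the handle back while the jar is gripped; never squeeze the jar into the red, and leave the handle resting forward with its play taken up; do not disturb the other things.

Things in the scene. Friction and masses are not known exactly. Their poses are not given: they have to be found in the camera images.
- holder: White jar holder screwed to the worktop, board 110 x 275 x 14 mm (y from -150 to +125 mm). Origin on the worktop. Its y axis is the slide line and points in the CLOSING direction, from the blue handle to the fixed grey V jaw (y +75 to +120 mm, 36 mm above the board). The grey jaw plate (64 mm across, 16 mm thick, 45 mm above the board) slides along y between handle and V jaw.
- seat (a point): Point on the board's top (14 mm over the worktop), on the centre line at holder y = +60 mm: the middle of the jar's foot when the jar is pushed home against both V faces (to about 4 mm, the jar is not quite round). Axes as the holder's.
- jaw (a joint): Position of the jaw plate's sled, m: 0 = fully open (hard stop), grows to 0.06 as it closes. It starts too far closed for the jar to fit. At 0 the pad's face stands about 28 mm short of the seated jar, so the pad meets the jar at about 0.028, give or take 6 mm. The sled drags with about 7 N either way and stays where it is left.
- handle (a joint): Play of the handle in the sled's slot, m: 0 = handle at the rear (opening) end of its slot, where it draws the sled open; 0.010 = handle at the forward (closing) end, where it pushes the sled closed. In between it slides with about 1 N and moves nothing.
- handle_grip (a point): Middle of the graspable part of the blue handle, 82 mm over the worktop. Upright paddle 40 mm across (holder x), 16 mm thick along the slide (holder y), from 28 to 94 mm over the worktop; axes as the holder's. 48 to 58 mm are free between it and the jaw plate, nothing stands behind it. Pinch it from above or push it from either side with shut fingers.
- pad: Black rubber pad in front of the jaw plate, 34 mm wide, 30 mm high. Origin 40 mm over the worktop, 12 mm behind its face. Sprung: it gives 1 mm for each 2 N, 10 mm at most. A black pointer over the plate's top shows it: green band = 1.5 to 4 mm in (3 to 8 N), red = over 6 mm (12 N). It stands out 12 mm, give or take 3. The push on the handle is then 7 N drag plus the pad's force.
- jar: The jar to be clamped (its whole body; the origin is the middle of its foot).
- jar_center (a point): Centre of the jar, half-way up (43 mm over its foot). Jar with a red screw lid and a pale orange filling, 86 mm high, 56 to 62 mm in diameter (not quite round), 0.36 kg (may differ by a third). Take it from above near the lid, about 70 mm over its foot, so that the fingers clear the jaws.
- mug: Bystander: small cream mug, 63 x 86 x 51 mm.
- lemon: Bystander: yellow lemon, 83 x 58 x 58 mm.
- garlic: Bystander: garlic bulb, 50 mm.
- tumbler: Bystander: clear glass tumbler, 80 mm across, 91 mm high.
- teaspoon: Bystander: steel teaspoon, 132 x 26 x 9 mm.
Things that resemble listed ones, but are neither listed nor needed, are in the scene too. What is shaped like the jar but purple or turquoise is not meant.

How it is judged (in metres and radians):
On the way, in this order (a step that is already met when the one before it is completed fails the run):
1. The jaw has been drawn right back (within 8 mm of fully open) (value of joint jaw below 0.008 m), for 0.2 s.
2. The jar stands upright on the board within 15 mm of its seat, let go of, with the jaw still open (within 12 mm of fully open) (horizontal distance between jar and seat below 0.015 m and height (world z) of jar between 0.01 and 0.019 m and angle between jar's own z axis and vertical below 0.08 rad and contact force between the fingers and jar below 0.1 N and value of joint jaw below 0.012 m), for 0.2 s.
At the end, for the whole second after the job is handed in: The jar stands upright on the board at its seat in the V jaw (within 8 mm), at rest, held by the pad with 3 to 8 N (pointer in the green band), and the handle rests within 3 mm of the forward (closing) end of its play (contact force between pad and jar between 3 and 8 N and value of joint handle above 0.007 m and horizontal distance between jar and seat below 0.008 m and height (world z) of jar between 0.01 and 0.018 m and angle between jar's own z axis and vertical below 0.08 rad and linear speed of jar below 0.01 m/s); the robot touches nothing.
It fails at once if The pad squeezes the jar with more than 12 N (pointer in the red) (contact force between pad and jar above 12 N).
It fails at once if The handle is drawn back to the rear end of its play (below 2.5 mm) while the pad grips the jar with more than 2 N, so the setting is not approached in the closing direction (contact force between pad and jar above 2 N and value of joint handle below 0.0025 m).
It fails at once if The jar is tipped by more than about 35 degrees (angle between jar's own z axis and vertical above 0.6 rad).
It fails at once if The mug, lemon, garlic, tumbler or teaspoon is pushed more than 25 mm from where it stood (distance of any of mug, lemon, garlic, tumbler, teaspoon from where it was at the start of the episode above 0.025 m).
It also fails if it takes over 61 s, if anything falls off the work surface, if the arm or the gripper's body presses on something with over 40 N, if the wrist force passes 120 N, or if a joint passes its speed limit or range.

## Robot

A 7-joint arm with a two-finger parallel gripper is mounted at the origin on a cart in front of the work surface, level with it; the furniture and walls round the work are solid. World frame = base frame: x ahead of the robot, y to its left, z up, the work surface at z = 0. Lengths are in mm, angles in rad, forces in N, time in s.
With the tool pointing down it reaches from about 350 to 900 mm from the base axis. Payload 19.9 kg.
Tool frame: the origin (TCP) lies at the very end of the fingers, on their centre line; the grasp point (between the pads) lies robot.hold_point_z behind it (robot.hold_point_z is the distance from the TCP to the grasp point, in mm); z points along the fingers, y is the line along which they close (so a half turn about z gives the same grasp; the last joint's range is limited). The gripper opens to 85 mm and grips with 20 to 120 N. Pads are 22 mm wide; open, the fingers measure 114 mm over their backs; the gripper's body (76 mm by 85 mm) begins 54 mm behind the grasp point. The pads swing forward as they close: fully open they stand 13 mm farther back than shut.
Start: joints at [-1.151, 0.417, -0.01, 1.614, 0.005, 1.111, -0.053], TCP at [278.462, 559.518, 231.26] pointing down, gripper open.
Joint ranges: [-2.81, 2.81], [-0.39, 2.02], [-1.27, 1.25], [0.06, 2.57], [-1.19, 4.33], [0.19, 2], [-2.82, 2.82]. Speed limits (rad/s): [1.89, 1.89, 2.39, 2.39, 3.01, 3.01, 3.01].

## Interface

Orientations are given as a rotation vector (axis times angle).
In Python, from station import robot gives the robot as it stands. The module is installed in compiled form; this text tells all that it offers.
- The arm moves only by the shell command python3 -m inch 'ROWS' [FORCE]. ROWS is JSON, a list that holds one entry, the list of rows, each a list of 7 numbers: the shift along the world's x, y, z in mm, then the turn, a rotation vector about the world's x, y, z in rad, then the finger opening in mm, from 0 to 85.4. A call has 1 to 5 rows; each row shifts and turns the commanded pose from where the row before left it; what a row does not reach is not made up. A row lasts 1/10 s, in which the tool goes at most 50 mm and 8.59 degrees, less where a joint would pass 70% of its speed; a pose out of reach is approached as far as the arm can. A call is refused whole if a number of a shift passes 50 or a number of a turn 0.15, either way. A call with a gripper value outside its range is refused whole. The fingers move at their own pace and stop on an object; FORCE is the grip in N (left out, the last holds). Time passes only in rows, so rows that do not move let the fingers close. It gives the time, the measured TCP pose, the force, the opening and the grip force at its end, in the units of the state.
- robot.get_obs(): the state, without advancing time (a new reading comes with each control period).
- robot.snapshot(name): name is "scene" or "top"; returns a dict with "frame" (384x512x3 uint8, red, green, blue), "depth" (384x512 float32, mm along the optical axis (not along the pixel's ray), 0 where there is no reading), "vertical_fov" (degrees; the focal length in pixels is half the picture's height over the tangent of half this angle, whatever the lens; pixels are square), "cx", "cy" (the principal point, pixels), "eye" and "rotation" of the camera in the world. Camera axes: x right, y down, z forward; pixel columns grow to the right and rows downward; lengths in mm; the calibration is good to about 2 mm. A picture is of the moment at which its call begins.
- robot.close_job(): hands the job in; it is judged then, once.
Trained networks look in the newest picture that a camera, given by its name, has taken for a name from the list of things; names that differ only in an ending like _2 or _b are one class to them, and where a whole thing is asked for, a point or a joint stands for the part that bears it (a point fixed in the world has none). Each returns a list of dicts, best first, with "conf" (0 to 1); they miss things now and then, are a little off and sometimes report something else, mostly with a low value. They report only what shows in the picture. A call takes as long as a camera call. They do not tell look-alikes from the thing itself.
- robot.recognise(camera, label): "extent" ([left, top, width, height] in pixels, round what is visible of it).
The state is a dict: "time_s": time; "q": joint angles; "qd": joint speeds; "joint_efforts": joint torques, N m; "tool_pos": TCP position; "tcp_rot": TCP orientation; "contact_force": force on the tool from outside, world axes, zero at the start; "ft_torque": the same for the moment, N m; "grip_width": opening from 0.0 (shut) to 1.0 (fully open); "grasp_force": force on a finger pad.
Only numpy, scipy, OpenCV 4.12 (cv2) and the standard library are available. Lean on these libraries where they do the work, as an engineer would, in place of code of your own. Each camera call takes 0.05 s, during which the arm holds its last target. There are 200 camera calls.

## Working session

There is one attempt and no reset: what is moved stays moved. The work goes in short steps, Python scripts to look and compute and a shell command to move; the robot and the scene stay as the last step left them, time stands still between calls to the robot, and variables do not carry over. Pictures are saved under pics/ and viewed, at most 10 in all, crops included, and the job is handed in when it is done.

```bash
mkdir -p pics; cat > h.py <<'E'
import numpy as np, cv2
from station import robot
def snap(n):
    s=robot.snapshot(n); s['f']=192/np.tan(np.radians(s['vertical_fov'])/2); return s
def cloud(s):
    d=s['depth']; v,u=np.mgrid[:384,:512]
    c=np.dstack([(u-s['cx'])/s['f']*d,(v-s['cy'])/s['f']*d,d])
    P=c@np.array(s['rotation']).T+np.array(s['eye']); P[d==0]=np.nan; return P
def save(s,name,crop=None,k=1):
    f=s['frame'][:,:,::-1]
    if crop: l,t,w,h=crop; f=f[t:t+h,l:l+w]
    cv2.imwrite('pics/'+name,cv2.resize(f,None,fx=k,fy=k,interpolation=cv2.INTER_CUBIC))
E
python3 - <<'E'
from h import *
print(robot.hold_point_z, robot.get_obs())
ims=[]
for n in('scene','top'):
    s=snap(n); P=cloud(s); ims.append(s['frame']); print(n,s['eye'],s['vertical_fov'])
    for l in ['holder','handle_grip','jaw','pad','jar','mug','lemon','garlic','tumbler','teaspoon']:
        for r in robot.recognise(n,l)[:3]:
            x,y,w,h=r['extent']; u,v=int(x+w/2),int(y+h/2)
            print(l,round(r['conf'],2),np.round(r['extent']),np.round(P[min(v,383),min(u,511)]))
for i,n in enumerate('ab'): cv2.imwrite(f'pics/{n}.png',cv2.resize(ims[i],(768,576),interpolation=cv2.INTER_CUBIC)[:,:,::-1])
E
```

```text
18.700000000000003 {'time_s': 0.0, 'q': array([-1.15047024,  0.41794998, -0.01032069,  1.61417213,  0.00472622,
        1.11066405, -0.05301831]), 'qd': array([ 0.00037665, -0.00078534,  0.00098562, -0.00061157, -0.0018229 ,
        0.00190103, -0.00143979]), 'joint_efforts': array([ 5.96110531e-04, -8.64455509e+01,  6.79016747e-01, -4.34910321e+01,
        1.91956374e-02,  7.15708928e-03,  9.19357331e-05]), 'tool_pos': array([278.34653758, 559.22222602, 230.67601914]), 'tcp_rot': array([-7.18940200e-01, -3.05805384e+00,  1.81979932e-03]), 'contact_force': array([ 0.4454111 , -0.06291061,  0.36521605]), 'ft_torque': array([ 0.00136521, -0.05528597,  0.00970017]), 'grasp_force': 0.0, 'grip_width': 1.0024579822304487}Traceback (most recent call last):
  File "<stdin>", line 5, in <module>
  File "h.py", line 8, in cloud
    P=c@np.array(s['rotation']).T+np.array(s['eye']); P[d==0]=np.nan; return P
      ~~~~~~~~~~~~~~~~~~~~~~~~~~~^~~~~~~~~~~~~~~~~~~
ValueError: operands could not be broadcast together with shapes (384,512) (3,)
```

```bash
sed -i "s/np.array(s\['rotation'\]).T/cv2.Rodrigues(np.array(s['rotation'],float))[0].T/" h.py
python3 - <<'E'
from h import *
ims=[]
for n in('scene','top'):
    s=snap(n); P=cloud(s); ims.append(s['frame']); print(n,s['eye'],s['rotation'],s['vertical_fov'])
    for l in ['holder','handle_grip','jaw','pad','jar','mug','lemon','garlic','tumbler','teaspoon']:
        for r in robot.recognise(n,l)[:3]:
            x,y,w,h=r['extent']; u,v=int(x+w/2),int(y+h/2)
            print(l,round(r['conf'],2),np.round(r['extent']),np.round(P[min(v,383),min(u,511)]))
for i,n in enumerate('ab'): cv2.imwrite(f'pics/{n}.png',cv2.resize(ims[i],(768,576),interpolation=cv2.INTER_CUBIC)[:,:,::-1])
E
```

```text
scene [-284.19857971 1043.91361617  678.93105874] [-0.75691624  2.28232348 -1.47132565] 43.11868149931297
holder 0.21 [154. 232.  16.  19.] [585. 261.  30.]
handle_grip 0.81 [277. 185.  16.  21.] [ 454. -143.   64.]
jaw 0.64 [263. 185.  33.  33.] [ 471. -142.   39.]
jar 0.97 [202. 221.  24.  43.] [444. 215.  58.]
jar 0.68 [224. 245.  26.  44.] [328. 262.  54.]
jar 0.64 [238. 266.  26.  49.] [236. 333.  63.]
mug 0.96 [150. 255.  26.  27.] [466. 371.  49.]
lemon 0.74 [180. 275.  36.  26.] [351. 375.  43.]
garlic 0.48 [154. 234.  14.  15.] [594. 260.  30.]
tumbler 0.83 [225. 175.  22.  31.] [607. -89.  58.]
top [ 275.67445654   15.09043144 1525.36348033] [-2.1663104   2.15319411 -0.13663725] 44.52337258249996
holder 0.85 [264. 171.  90.  48.] [ 456. -130.   17.]
handle_grip 0.43 [315. 184.   4.  14.] [ 459. -150.   95.]
jaw 0.97 [290. 182.  37.  24.] [ 456. -130.   17.]
pad 0.52 [289. 181.  38.  24.] [ 462. -126.   27.]
jar 0.81 [160. 248.  17.  16.] [256. 304.  85.]
jar 0.65 [182. 217.  20.  20.] [344. 232.  90.]
jar 0.61 [199. 178.  16.  24.] [458. 192.  87.]
mug 0.61 [147. 166.  20.  26.] [506. 362.  11.]
lemon 0.86 [144. 211.  23.  25.] [357. 353.  56.]
garlic 0.5 [185. 142.  14.  16.] [594. 249.  39.]
tumbler 0.58 [290. 126.  27.  30.] [ 618. -108.   87.]
tumbler 0.19 [314. 182.   8.  14.] [ 466. -153.   96.]
teaspoon 0.51 [363. 154.  12.  42.] [ 524. -327.   13.]
```

View pics/a.png

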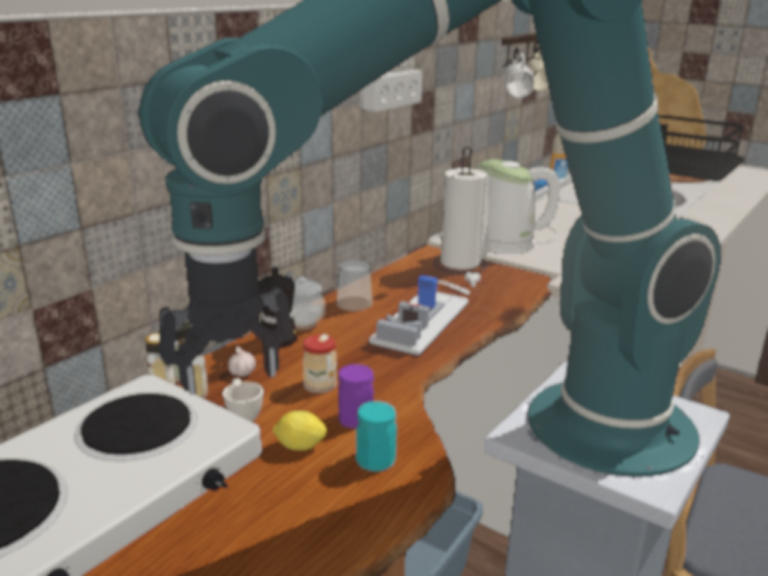

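View pics/b.png

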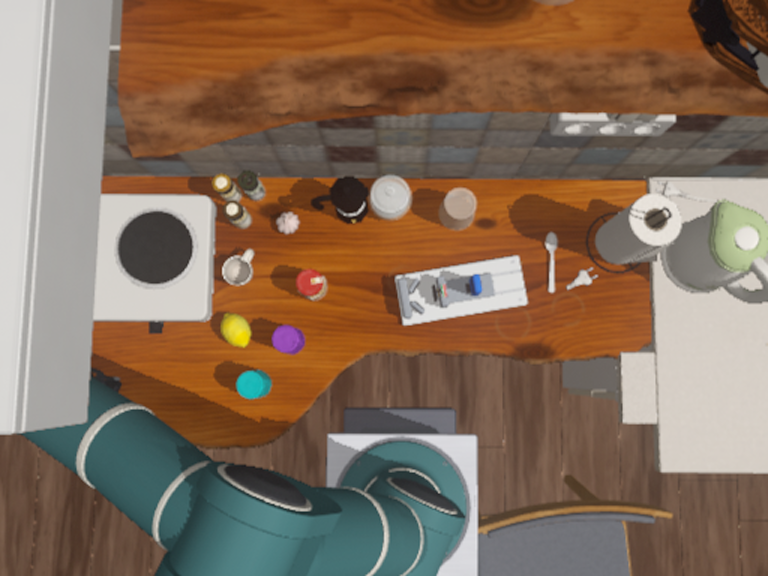

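```bash
cat >> h.py <<'E'
def hsv(s): return cv2.cvtColor(s['frame'],cv2.COLOR_RGB2HSV).astype(int)
def pts(P,m): return P[m&~np.isnan(P[...,0])]
def circ(p):
    A=np.c_[p,np.ones(len(p))]; 
    (c,r)=cv2.minEnclosingCircle(p.astype(np.float32)); return c,r
def blue(s,P):
    H=hsv(s); return (H[...,0]>105)&(H[...,0]<125)&(H[...,1]>130)&(abs(P[...,0]-470)<110)&(abs(P[...,1]+130)<200)&(P[...,2]>25)&(P[...,2]<110)
E
python3 - <<'E'
from h import *
for n in('top','scene'):
    s=snap(n);P=cloud(s);H=hsv(s);X,Y,Z=P[...,0],P[...,1],P[...,2]
    red=((H[...,0]<6)|(H[...,0]>172))&(H[...,1]>140)&(Z>60)&(Z<100)&(abs(X-450)<60)&(abs(Y-205)<60)
    p=pts(P,red); print(n,'red',len(p),p.min(0),p.max(0),p.mean(0),circ(p[:,:2]))
    jar=(Z>15)&(Z<100)&(abs(X-450)<50)&(abs(Y-205)<50)
    p=pts(P,jar); print('jar all',np.percentile(p,[2,98],axis=0), circ(p[:,:2]))
    b=pts(P,blue(s,P)); print('blue',len(b),b.min(0),b.max(0),b.mean(0),np.median(b[b[:,2]>88],0))
    bd=(Z>7)&(Z<22)&(H[...,1]<60)&(H[...,2]>120)&(abs(X-470)<110)&(abs(Y+110)<180)
    m=cv2.morphologyEx(bd.astype(np.uint8),cv2.MORPH_OPEN,np.ones((2,2)))>0
    p=pts(P,m); r=cv2.minAreaRect(p[:,:2].astype(np.float32)); print('board',len(p),r,'\n',cv2.boxPoints(r),p[:,2].mean())
    jw=pts(P,(Z>30)&(Z<75)&(H[...,1]<70)&(abs(X-470)<90)&(abs(Y+60)<130))
    print('grey',len(jw)); np.save(f'/tmp/{n}.npy',jw)
E
```

```text
top red 201 [439.7172345  167.54593418  77.38793207] [490.1715659  220.07130092  94.2353385 ] [464.18372945 195.79624759  85.8728693 ] ((464.7868957519531, 192.99435424804688), 27.340106964111328)
jar all [[436.48792385 166.87779004  25.20268846]
 [488.41463691 218.89926309  92.50520039]] ((463.41265869140625, 193.5150146484375), 30.502023696899414)
blue 56 [ 443.93626969 -160.06710639   86.45128908] [ 481.8502802  -143.69415455   99.59605439] [ 463.02093832 -152.15654373   93.39159357] [ 462.22243731 -152.8101583    93.97603151]
board 1803 ((456.1302185058594, -130.8839874267578), (108.96041107177734, 276.2489318847656), 9.92374324798584) 
 [[ 378.66116     -4.2151136]
 [ 426.26913   -276.3308   ]
 [ 533.59924   -257.55286  ]
 [ 485.9913      14.562836 ]] 14.565237907138243
grey 434
scene red 163 [433.66199654 169.55888896  78.52302594] [489.64134225 224.25621996  87.59450955] [458.44042994 201.29241627  83.81002124] ((461.680419921875, 196.64010620117188), 28.60743522644043)
jar all [[432.56693802 174.19454126  16.45970693]
 [481.62091023 223.53479369  86.12754821]] ((459.5220947265625, 197.4020538330078), 30.887996673583984)
blue 131 [ 442.51856966 -157.70155169   35.97468823] [ 477.44329004 -135.75104939   94.00539151] [ 457.5902567  -145.61105648   64.36476172] [ 461.34471757 -147.86824776   91.15632689]
board 639 ((452.3672180175781, -122.88583374023438), (104.16621398925781, 285.0533142089844), 10.088790893554688) 
 [[ 376.12247     8.313384]
 [ 426.05643  -272.3323  ]
 [ 528.61194  -254.08505 ]
 [ 478.678      26.560638]] 11.148698037037807
grey 513
```

```bash
python3 -m inch '[[[12,-45,0,0,0,-0.0935,0],[12,-45,0,0,0,-0.0935,0],[12,-45,0,0,0,-0.0935,0],[12,-45,0,0,0,-0.0935,0],[12,-45,0,0,0,-0.0935,0]]]' 30
python3 -m inch '[[[12,-45,0,0,0,-0.0935,0],[12,-45,0,0,0,-0.0935,0],[12,-45,0,0,0,-0.0935,0],[12,-45,0,0,0,-0.0935,0],[12,-45,0,0,0,-0.0935,0]]]'
python3 -m inch '[[[12,-45,0,0,0,0,0],[12,-45,0,0,0,0,0],[12,-45,0,0,0,0,0],[0,0,0,0,0,0,0],[0,0,0,0,0,0,0]]]'
```

```text
time_s: 1.75
tool_pos: [338.7, 332.7, 231.4]
tcp_rot: [-1.413, -2.806, -0.001]
contact_force: [1.0, 0.4, 0.8]
grip_width: 0.142
grasp_force: 0.0
time_s: 2.25
tool_pos: [398.6, 107.7, 231.6]
tcp_rot: [2.024, 2.402, 0.001]
contact_force: [1.5, 0.2, 0.3]
grip_width: 0.005
grasp_force: 0.0
time_s: 2.75
tool_pos: [434.5, -26.1, 231.3]
tcp_rot: [2.022, 2.404, -0.0]
contact_force: [0.2, 0.4, -0.0]
grip_width: -0.001
grasp_force: 0.0
```

```bash
python3 -m inch '[[[11,-47,0,0,0,0,0],[11,-46,0,0,0,0,0],[0,0,-40,0,0,0,0],[0,0,-40,0,0,0,0],[0,0,0,0,0,0,0]]]'
python3 - <<'E'
from h import *
for n in('top','scene'):
    s=snap(n);P=cloud(s); save(s,n+'1.png',(240,150,130,90) if n=='top' else (200,130,140,105),5)
    b=pts(P,blue(s,P)); print('blue',len(b), b.mean(0) if len(b) else '',np.median(b[b[:,2]>88],0))
E
```

```text
time_s: 3.25
tool_pos: [454.2, -117.0, 147.8]
tcp_rot: [-2.015, -2.403, 0.007]
contact_force: [-2.0, 0.3, 0.9]
grip_width: 0.003
grasp_force: 0.0
blue 0  [nan nan nan]
blue 150 [ 457.57985783 -145.15889004   65.72836752] [ 458.79749632 -146.75538677   90.8034077 ]
  return _methods._mean(a, axis=axis, dtype=dtype,
  ret = um.true_divide(
```

View pics/scene1.png

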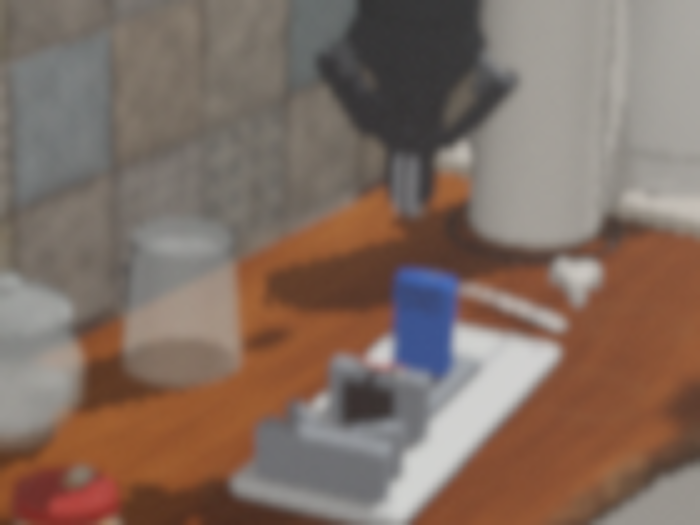

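```bash
python3 -m inch '[[[0,0,-40,0,0,0,0],[0,0,-40,0,0,0,0],[0,0,0,0,0,0,0]]]'
python3 -m inch '[[[2,-10,0,0,0,0,0],[2,-10,0,0,0,0,0],[1,-5,0,0,0,0,0]]]'
python3 -m inch '[[[1,-5,0,0,0,0,0],[1,-5,0,0,0,0,0]]]'
python3 -m inch '[[[1,-5,0,0,0,0,0],[1,-5,0,0,0,0,0]]]'
python3 -m inch '[[[1,-5,0,0,0,0,0],[1,-5,0,0,0,0,0]]]'
```

```text
time_s: 3.65
tool_pos: [455.6, -117.4, 70.0]
tcp_rot: [-2.016, -2.405, 0.003]
contact_force: [-0.8, -0.0, 0.9]
grip_width: -0.002
grasp_force: 0.0
time_s: 3.95
tool_pos: [463.0, -144.3, 73.5]
tcp_rot: [2.019, 2.404, 0.004]
contact_force: [-1.8, 8.0, 5.4]
grip_width: -0.002
grasp_force: 3.9
time_s: 4.15
tool_pos: [464.7, -153.6, 73.2]
tcp_rot: [2.019, 2.405, 0.004]
contact_force: [-0.8, 7.9, 6.2]
grip_width: -0.001
grasp_force: 4.0
time_s: 4.35
tool_pos: [466.5, -163.6, 73.1]
tcp_rot: [2.019, 2.406, 0.003]
contact_force: [-2.9, 7.8, 6.1]
grip_width: 0.003
grasp_force: 4.0
time_s: 4.55
tool_pos: [468.3, -173.6, 73.1]
tcp_rot: [2.019, 2.406, 0.003]
contact_force: [-4.1, 7.9, 5.6]
grip_width: -0.0
grasp_force: 4.0
```

```bash
python3 -m inch '[[[0.5,-3,0,0,0,0,0],[0.5,-3,0,0,0,0,0]]]'
python3 -m inch '[[[0.5,-3,0,0,0,0,0],[0.5,-3,0,0,0,0,0]]]'
python3 -m inch '[[[0.5,-3,0,0,0,0,0],[0.5,-3,0,0,0,0,0]]]'
```

```text
time_s: 4.75
tool_pos: [469.3, -179.6, 73.1]
tcp_rot: [2.019, 2.406, 0.003]
contact_force: [-1.6, 7.8, 5.7]
grip_width: -0.001
grasp_force: 3.8
time_s: 4.95
tool_pos: [470.4, -185.6, 73.1]
tcp_rot: [2.019, 2.406, 0.003]
contact_force: [-1.0, 8.0, 5.0]
grip_width: 0.001
grasp_force: 3.8
time_s: 5.15
tool_pos: [470.7, -187.2, 72.8]
tcp_rot: [-2.012, -2.405, -0.008]
contact_force: [-10.6, 47.9, 31.2]
grip_width: -0.005
grasp_force: 25.2
```

```bash
python3 -m inch '[[[0,2,0,0,0,0,0],[0,1,0,0,0,0,0],[0,0,0,0,0,0,0]]]'
python3 -m inch '[[[-2,10,0,0,0,0,0],[-2,10,0,0,0,0,0],[0,0,40,0,0,0,0],[0,0,50,0,0,0,0],[0,0,50,0,0,0,0]]]'
python3 -m inch '[[[-2,48,10,0,0,0,85],[-2,48,0,0,0,0,85],[-2,48,0,0,0,0,85],[-2,48,0,0,0,0,85],[0,0,0,0,0,0,85]]]'
python3 - <<'E'
from h import *
for n in('top','scene'):
    s=snap(n);P=cloud(s);H=hsv(s);X,Y,Z=P[...,0],P[...,1],P[...,2]
    save(s,n+'2.png',(170,140,180,100) if n=='top' else (190,160,140,105),4.4)
    b=pts(P,blue(s,P)); print('blue',len(b), b.mean(0) if len(b) else '',np.median(b[b[:,2]>88],0))
    red=((H[...,0]<6)|(H[...,0]>172))&(H[...,1]>140)&(Z>60)&(Z<100)&(abs(X-450)<60)&(abs(Y-205)<60)
    p=pts(P,red); print(n,'red',len(p),circ(p[:,:2]) if len(p) else '')
    g=pts(P,(Z>35)&(Z<75)&(H[...,1]<90)&(abs(X-450)<70)&(Y>-175)&(Y<30)); d=np.array([-.172,.985]); c=np.array([456,-131])
    t=(g[:,:2]-c)@d-12.5; print(np.histogram(t,np.arange(-60,141,10)))
E
```

```text
time_s: 5.45
tool_pos: [470.7, -186.3, 72.9]
tcp_rot: [-2.016, -2.406, -0.005]
contact_force: [-7.7, 21.1, 14.8]
grip_width: -0.004
grasp_force: 11.2
time_s: 5.95
tool_pos: [466.0, -168.8, 213.6]
tcp_rot: [2.021, 2.405, -0.001]
contact_force: [1.8, 0.7, -0.1]
grip_width: -0.0
grasp_force: 0.0
time_s: 6.45
tool_pos: [458.2, 29.1, 222.0]
tcp_rot: [-2.011, -2.413, -0.003]
contact_force: [0.6, -1.8, 0.5]
grip_width: 0.848
grasp_force: 0.0
blue 56 [ 472.16311711 -204.47912635   93.12074594] [ 471.97021631 -204.46894827   93.31579648]
top red 199 ((464.7152404785156, 193.23992919921875), 27.275169372558594)
(array([ 0,  0,  0,  8, 57, 50, 26,  0,  0,  0,  0,  0,  0,  0,  0,  0,  0,
        0,  0,  0]), array([-60, -50, -40, -30, -20, -10,   0,  10,  20,  30,  40,  50,  60,
        70,  80,  90, 100, 110, 120, 130, 140]))
blue 135 [ 466.47928126 -198.35080821   64.47969551] [ 466.07757499 -200.20986824   90.96365216]
scene red 161 ((462.876953125, 197.3932647705078), 29.78447914123535)
(array([  0,   0,   0,   3,  27,  87,  59,   6,   0,   0,   0,   0,   0,
         1,  20,  29,  17,  45, 115,   2]), array([-60, -50, -40, -30, -20, -10,   0,  10,  20,  30,  40,  50,  60,
        70,  80,  90, 100, 110, 120, 130, 140]))
```

View pics/top2.png

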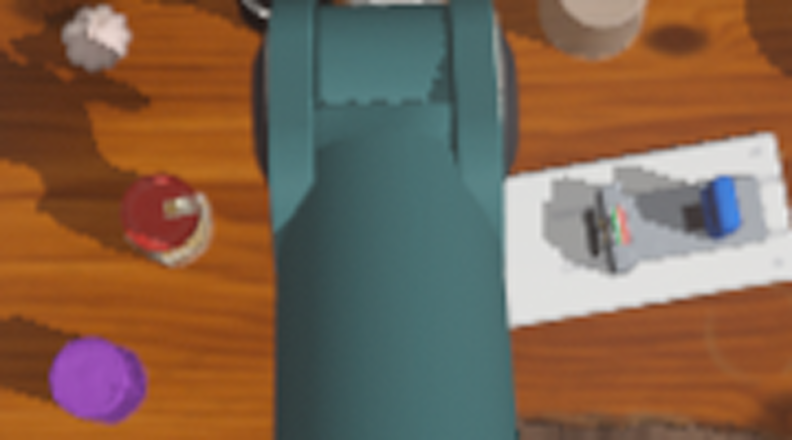

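```bash
python3 -m inch '[[[2,45,0,0,0,0,85],[2,45,0,0,0,0,85],[2,45,-20,0,0,0,85],[0,29,-20,0,0,0,85],[0,0,0,0,0,0,85]]]'
python3 -m inch '[[[0,0,-40,0,0,0,85],[0,0,-30,0,0,0,85],[0,0,0,0,0,0,85]]]'
```

```text
time_s: 7.05
tool_pos: [463.6, 189.6, 179.3]
tcp_rot: [-2.016, -2.408, 0.004]
contact_force: [-0.0, -0.5, 0.3]
grip_width: 0.997
grasp_force: 0.0
time_s: 7.35
tool_pos: [463.5, 185.0, 109.1]
tcp_rot: [-2.022, -2.403, 0.008]
contact_force: [0.2, -1.4, 0.4]
grip_width: 0.996
grasp_force: 0.0
```

```bash
python3 -m inch '[[[0,0,0,0,0,0,85],[0,0,0,0,0,0,85]]]'; python3 - <<'E'
from h import *
for n in('scene',):
    s=snap(n); save(s,'s3.png',(150,150,160,130),4)
E
```

```text
time_s: 7.55
tool_pos: [465.7, 187.2, 113.1]
tcp_rot: [2.021, 2.404, 0.003]
contact_force: [1.4, -0.4, 0.4]
grip_width: 0.996
grasp_force: 0.0
```

View pics/s3.png

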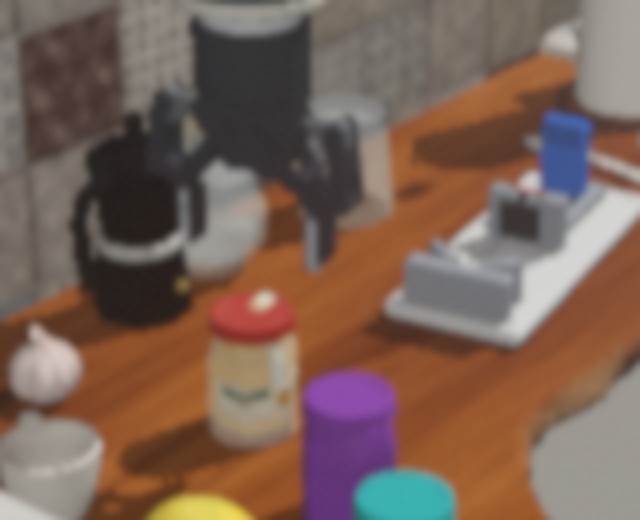

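```bash
python3 - <<'E'
from h import *
s=snap('scene');R=cv2.Rodrigues(np.array(s['rotation'],float))[0]
def pr(p):
    c=R.T@(np.array(p)-s['eye']); return np.round([(c[0]/c[2]*s['f']+s['cx']-150)*4,(c[1]/c[2]*s['f']+s['cy']-150)*4])
yv=np.array([.985,.172,0]); t=np.array([465.7,187.2,126])
for k in(-50,-42,42,50): print(k,pr(t+k*yv))
for p in([464.5,193.5,87],[463,197,87],[464.5,193.5,0]): print(pr(p))
E
```

```text
-50 [320. 266.]
-42 [309. 263.]
42 [197. 237.]
50 [187. 234.]
[248. 307.]
[247. 310.]
[251. 422.]
```

```bash
python3 -m inch '[[[-1,6,0,0,0,0,85],[0,0,-30,0,0,0,85],[0,0,-30,0,0,0,85],[0,0,-7,0,0,0,85],[0,0,0,0,0,0,85]]]'
```

```text
time_s: 8.15
tool_pos: [463.2, 193.5, 44.1]
tcp_rot: [-2.02, -2.406, 0.002]
contact_force: [-0.4, 0.2, 0.6]
grip_width: 0.996
grasp_force: 0.0
```

```bash
python3 -m inch '[[[0,0,0,0,0,0,50],[0,0,0,0,0,0,50],[0,0,0,0,0,0,50],[0,0,0,0,0,0,50],[0,0,0,0,0,0,50]]]' 30
python3 -m inch '[[[0,0,20,0,0,0,50],[0,0,30,0,0,0,50],[0,0,0,0,0,0,50]]]'
```

```text
time_s: 8.65
tool_pos: [464.4, 194.0, 46.0]
tcp_rot: [2.019, 2.406, 0.004]
contact_force: [-3.1, -1.6, 14.5]
grip_width: 0.684
grasp_force: 28.8
time_s: 8.95
tool_pos: [465.2, 194.3, 97.9]
tcp_rot: [2.019, 2.405, 0.008]
contact_force: [0.2, 0.4, -4.1]
grip_width: 0.682
grasp_force: 33.6
```

```bash
python3 -m inch '[[[0,-5,35,0,0,0,50],[-2,-30,10,0,0,0,50],[-3,-35,0,0,0,0,50],[-3,-35,0,0,0,0,50],[-3,-35,0,0,0,0,50]]]'
python3 -m inch '[[[-3,-35,0,0,0,0,50],[-3,-35,0,0,0,0,50],[-3,-30,0,0,0,0,50],[0,-10,0,0,0,0,50],[0,0,0,0,0,0,50]]]'
python3 -m inch '[[[0,0,0,0,0,0,50],[0,0,0,0,0,0,50]]]'
```

```text
time_s: 9.45
tool_pos: [452.0, 52.4, 139.4]
tcp_rot: [2.02, 2.406, 0.001]
contact_force: [1.5, -0.8, -5.3]
grip_width: 0.677
grasp_force: 35.3
time_s: 9.95
tool_pos: [443.3, -57.6, 139.3]
tcp_rot: [2.023, 2.403, 0.0]
contact_force: [0.7, 0.2, -3.9]
grip_width: 0.673
grasp_force: 35.3
time_s: 10.15
tool_pos: [443.6, -55.3, 139.2]
tcp_rot: [-2.018, -2.407, -0.0]
contact_force: [0.1, 0.5, -4.0]
grip_width: 0.681
grasp_force: 35.3
```

```bash
python3 -m inch '[[[1,-9,-15,0,0,0,50],[0,0,-15,0,0,0,50],[0,0,0,0,0,0,50]]]'
python3 - <<'E'
from h import *
s=snap('scene'); save(s,'s4.png',(200,150,120,100),5)
P=cloud(s);H=hsv(s);X,Y,Z=P[...,0],P[...,1],P[...,2]
E
```

```text
time_s: 10.45
tool_pos: [443.6, -64.7, 108.0]
tcp_rot: [-2.017, -2.406, 0.003]
contact_force: [-0.5, -0.0, -3.0]
grip_width: 0.678
grasp_force: 35.3
```

View pics/s4.png

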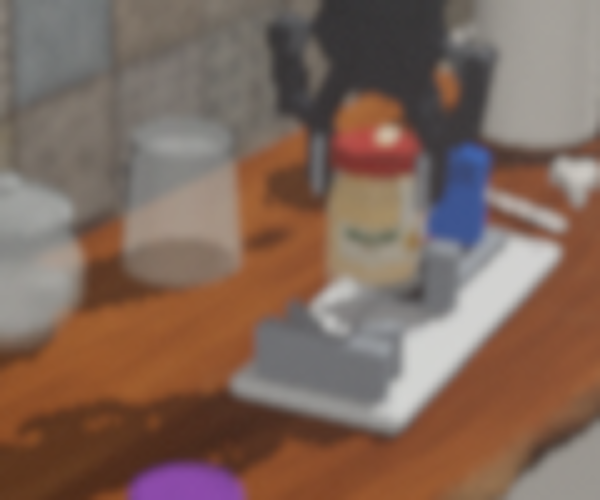

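```bash
python3 -m inch '[[[0,0,-20,0,0,0,50],[0,0,-18,0,0,0,50],[0,0,-4,0,0,0,50],[0,0,0,0,0,0,50]]]'
python3 -m inch '[[[0,0,-2,0,0,0,50],[0,0,-2,0,0,0,50],[0,0,0,0,0,0,50]]]'
```

```text
time_s: 10.9
tool_pos: [444.5, -65.2, 67.6]
tcp_rot: [-2.019, -2.406, 0.001]
contact_force: [0.3, 0.3, -4.2]
grip_width: 0.679
grasp_force: 35.3
time_s: 11.2
tool_pos: [444.6, -65.4, 63.5]
tcp_rot: [2.02, 2.406, 0.001]
contact_force: [0.3, -0.1, -4.1]
grip_width: 0.68
grasp_force: 35.3
```

```bash
python3 -m inch '[[[0,0,-2,0,0,0,50],[0,0,0,0,0,0,50]]]'
python3 -m inch '[[[0,0,-1,0,0,0,50],[0,0,0,0,0,0,50]]]'
python3 -m inch '[[[0,0,-1,0,0,0,50],[0,0,0,0,0,0,50]]]'
```

```text
time_s: 11.4
tool_pos: [444.4, -65.5, 61.2]
tcp_rot: [-2.02, -2.406, 0.0]
contact_force: [-0.4, 0.4, -3.1]
grip_width: 0.682
grasp_force: 35.3
time_s: 11.6
tool_pos: [444.5, -65.5, 60.3]
tcp_rot: [-2.02, -2.406, -0.0]
contact_force: [-0.3, 0.5, -0.2]
grip_width: 0.675
grasp_force: 35.7
time_s: 11.8
tool_pos: [444.6, -65.5, 60.0]
tcp_rot: [-2.02, -2.406, -0.001]
contact_force: [-8.8, 2.5, 26.8]
grip_width: 0.68
grasp_force: 38.2
```

```bash
python3 -m inch '[[[0,0,1,0,0,0,50],[0,0,0,0,0,0,50]]]'
python3 -m inch '[[[-0.3,2,0,0,0,0,50],[0,0,0,0,0,0,50]]]'
python3 -m inch '[[[-0.3,2,0,0,0,0,50],[0,0,0,0,0,0,50]]]'
python3 -m inch '[[[-0.3,2,0,0,0,0,50],[0,0,0,0,0,0,50]]]'
```

```text
time_s: 12.0
tool_pos: [444.6, -65.5, 60.4]
tcp_rot: [2.02, 2.406, 0.0]
contact_force: [-0.8, -1.1, 0.2]
grip_width: 0.678
grasp_force: 35.6
time_s: 12.2
tool_pos: [444.6, -64.2, 60.7]
tcp_rot: [2.02, 2.404, -0.0]
contact_force: [-2.8, -6.7, 9.7]
grip_width: 0.682
grasp_force: 36.6
time_s: 12.4
tool_pos: [444.6, -62.8, 61.0]
tcp_rot: [2.02, 2.403, 0.0]
contact_force: [-4.0, -10.4, 19.7]
grip_width: 0.681
grasp_force: 37.6
time_s: 12.6
tool_pos: [444.6, -61.3, 61.4]
tcp_rot: [2.02, 2.402, 0.001]
contact_force: [-5.8, -12.9, 28.2]
grip_width: 0.68
grasp_force: 38.6
```

```bash
python3 -m inch '[[[0.5,-3,0,0,0,0,50],[0,0,0,0,0,0,50]]]'
python3 -m inch '[[[0,0,0,0,0,0,85],[0,0,0,0,0,0,85],[0,0,0,0,0,0,85],[0,0,0,0,0,0,85]]]'
python3 -m inch '[[[0,0,10,0,0,0,85],[0,0,40,0,0,0,85],[0,0,40,0,0,0,85],[0,0,20,0,0,0,85],[0,0,0,0,0,0,85]]]'
python3 -m inch '[[[4,-45,0,0,0,0,0],[4,-45,0,0,0,0,0],[4,-45,0,0,0,0,0],[4,-45,0,0,0,0,0],[0,0,0,0,0,0,0]]]'
python3 - <<'E'
from h import *
ims=[]
for n in('top','scene'):
    s=snap(n);P=cloud(s);H=hsv(s);X,Y,Z=P[...,0],P[...,1],P[...,2]
    save(s,n+'5.png',(240,150,130,90) if n=='top' else (200,150,120,90),3)
    b=pts(P,blue(s,P)); print('blue',len(b), b.mean(0) if len(b) else '')
    red=((H[...,0]<6)|(H[...,0]>172))&(H[...,1]>140)&(Z>75)&(Z<120)&(abs(X-450)<60)&(abs(Y+60)<60)
    p=pts(P,red); print(n,'red',len(p),(circ(p[:,:2]),p.max(0)) if len(p) else '')
a=[cv2.imread(f'pics/{n}5.png') for n in('top','scene')]
cv2.imwrite('pics/c5.png',np.hstack([a[0],a[1]]))
E
```

```text
time_s: 12.8
tool_pos: [444.6, -63.7, 60.8]
tcp_rot: [2.02, 2.404, 0.0]
contact_force: [-2.8, -7.8, 14.5]
grip_width: 0.68
grasp_force: 37.1
time_s: 13.2
tool_pos: [444.1, -62.3, 60.2]
tcp_rot: [-2.02, -2.406, 0.0]
contact_force: [-0.4, 0.0, -0.1]
grip_width: 0.992
grasp_force: 0.0
time_s: 13.7
tool_pos: [445.4, -62.5, 173.3]
tcp_rot: [2.018, 2.404, 0.006]
contact_force: [0.4, 0.6, -0.5]
grip_width: 0.998
grasp_force: 0.0
time_s: 14.2
tool_pos: [458.9, -248.2, 170.2]
tcp_rot: [2.027, 2.398, -0.004]
contact_force: [-0.3, 0.7, 0.2]
grip_width: 0.143
grasp_force: 0.0
blue 44 [ 476.28087117 -203.56236382   91.23062194]
top red 198 (((445.035888671875, -64.91327667236328), 27.24031639099121), array([470.92990078, -39.24672985, 109.20476897]))
blue 126 [ 466.30509337 -198.31628067   64.2710087 ]
scene red 104 (((440.4287414550781, -62.99769592285156), 28.372623443603516), array([466.78067293, -35.17654842, 101.20812533]))
```

View pics/c5.png

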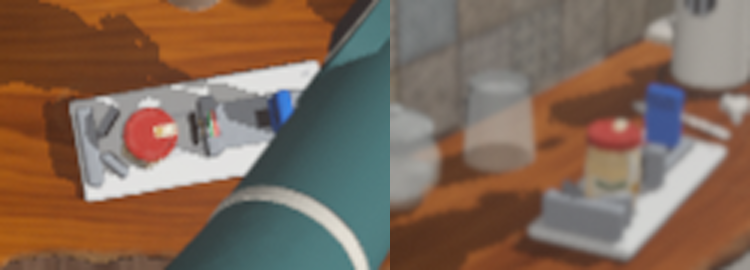

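```bash
python3 -m inch '[[[8,0,0,0,0,0,0],[8,0,0,0,0,0,0],[0,0,0,0,0,0,0],[0,0,0,0,0,0,0]]]'
```

```text
time_s: 14.7
tool_pos: [476.4, -241.9, 170.2]
tcp_rot: [-2.018, -2.407, 0.0]
contact_force: [0.6, -1.0, -0.1]
grip_width: -0.001
grasp_force: 0.0
```

```bash
python3 -m inch '[[[0,0,-40,0,0,0,0],[0,0,-40,0,0,0,0],[0,0,-20,0,0,0,0],[0,0,0,0,0,0,0],[0,0,0,0,0,0,0]]]'
python3 -m inch '[[[-1,6,0,0,0,0,0],[-1,4,0,0,0,0,0],[0,0,0,0,0,0,0]]]'
python3 -m inch '[[[-0.7,4,0,0,0,0,0],[-0.7,4,0,0,0,0,0],[0,0,0,0,0,0,0]]]'
```

```text
time_s: 15.2
tool_pos: [476.1, -242.7, 70.9]
tcp_rot: [2.02, 2.406, -0.0]
contact_force: [0.4, -0.5, -0.7]
grip_width: 0.001
grasp_force: 0.0
time_s: 15.5
tool_pos: [474.4, -231.6, 71.0]
tcp_rot: [2.018, 2.407, 0.001]
contact_force: [0.6, 0.1, 0.2]
grip_width: 0.003
grasp_force: 0.0
time_s: 15.8
tool_pos: [472.7, -223.9, 70.3]
tcp_rot: [-2.019, -2.406, -0.0]
contact_force: [1.1, 0.1, 0.3]
grip_width: 0.002
grasp_force: 0.0
```

```bash
for i in 1; do :; done
python3 -m inch '[[[-0.7,4,0,0,0,0,0],[-0.7,4,0,0,0,0,0],[0,0,0,0,0,0,0]]]'
python3 -m inch '[[[-0.6,3,0,0,0,0,0],[-0.6,3,0,0,0,0,0],[0,0,0,0,0,0,0]]]'
python3 -m inch '[[[-0.6,3,0,0,0,0,0],[-0.6,3,0,0,0,0,0],[0,0,0,0,0,0,0]]]'
```

```text
time_s: 16.1
tool_pos: [471.2, -215.8, 70.2]
tcp_rot: [-2.019, -2.406, -0.0]
contact_force: [-0.4, -0.7, 0.0]
grip_width: 0.003
grasp_force: 0.0
time_s: 16.4
tool_pos: [470.2, -210.8, 70.4]
tcp_rot: [2.02, 2.405, -0.001]
contact_force: [1.7, -3.7, -1.5]
grip_width: 0.002
grasp_force: 1.9
time_s: 16.7
tool_pos: [469.1, -204.9, 70.4]
tcp_rot: [2.02, 2.405, -0.001]
contact_force: [2.3, -4.9, -3.2]
grip_width: 0.0
grasp_force: 2.1
```

```bash
python3 -m inch '[[[-0.4,2,0,0,0,0,0],[-0.4,2,0,0,0,0,0]]]'
python3 -m inch '[[[-0.4,2,0,0,0,0,0],[-0.2,1,0,0,0,0,0],[-0.2,1,0,0,0,0,0]]]'
python3 - <<'E'
from h import *
for n in('top','scene'):
    s=snap(n);P=cloud(s);H=hsv(s);X,Y,Z=P[...,0],P[...,1],P[...,2]
    save(s,n+'6.png',(250,155,100,75) if n=='top' else (215,160,90,75),4)
    red=((H[...,0]<6)|(H[...,0]>172))&(H[...,1]>140)&(Z>75)&(Z<120)&(abs(X-450)<60)&(abs(Y+60)<60)
    p=pts(P,red); print(n,'red',len(p),circ(p[:,:2]) if len(p) else '')
a=[cv2.imread(f'pics/{n}6.png') for n in('top','scene')]
cv2.imwrite('pics/c6.png',np.hstack(a))
E
```

```text
time_s: 16.9
tool_pos: [468.4, -201.3, 70.4]
tcp_rot: [2.02, 2.404, -0.001]
contact_force: [3.7, -6.8, -3.4]
grip_width: -0.003
grasp_force: 3.7
time_s: 17.2
tool_pos: [467.7, -197.2, 70.4]
tcp_rot: [2.02, 2.404, -0.001]
contact_force: [3.2, -6.8, -4.5]
grip_width: -0.0
grasp_force: 3.6
top red 199 ((443.66766357421875, -65.9692153930664), 27.03200340270996)
scene red 102 ((443.049560546875, -62.44391632080078), 30.890758514404297)
```

View pics/c6.png

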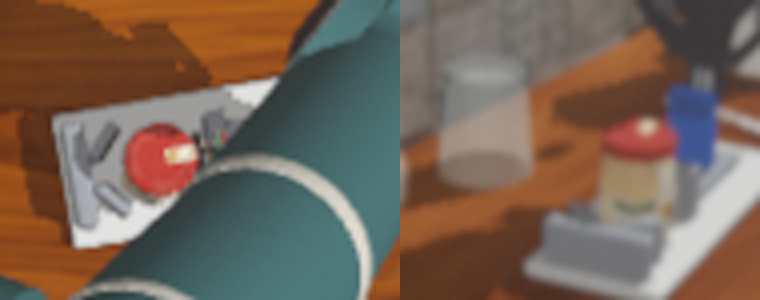

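```bash
python3 -m inch '[[[-0.2,1,0,0,0,0,0],[-0.2,1,0,0,0,0,0],[-0.2,1,0,0,0,0,0]]]'
python3 -m inch '[[[-0.2,1,0,0,0,0,0],[-0.2,1,0,0,0,0,0]]]'
python3 -m inch '[[[-0.2,1,0,0,0,0,0],[-0.2,1,0,0,0,0,0]]]'
```

```text
time_s: 17.6
tool_pos: [467.1, -194.3, 70.4]
tcp_rot: [2.019, 2.404, -0.001]
contact_force: [4.7, -7.0, -4.7]
grip_width: 0.003
grasp_force: 4.2
time_s: 17.8
tool_pos: [466.9, -192.6, 70.5]
tcp_rot: [2.019, 2.403, -0.001]
contact_force: [5.7, -8.2, -6.4]
grip_width: -0.002
grasp_force: 4.8
time_s: 18.0
tool_pos: [466.5, -190.6, 70.4]
tcp_rot: [2.019, 2.403, -0.001]
contact_force: [5.4, -8.5, -7.0]
grip_width: 0.0
grasp_force: 4.8
```

```bash
python3 -m inch '[[[-0.2,1,0,0,0,0,0],[-0.2,1,0,0,0,0,0]]]'
python3 -m inch '[[[-0.2,1,0,0,0,0,0]]]'
python3 -m inch '[[[-0.2,1,0,0,0,0,0]]]'
```

```text
time_s: 18.2
tool_pos: [466.1, -188.6, 70.5]
tcp_rot: [2.019, 2.403, -0.001]
contact_force: [5.2, -9.8, -7.1]
grip_width: 0.0
grasp_force: 4.8
time_s: 18.3
tool_pos: [465.9, -187.6, 70.5]
tcp_rot: [2.019, 2.403, -0.001]
contact_force: [6.4, -9.4, -6.9]
grip_width: 0.003
grasp_force: 4.8
time_s: 18.4
tool_pos: [465.7, -186.6, 70.5]
tcp_rot: [2.019, 2.403, -0.001]
contact_force: [6.5, -8.9, -6.3]
grip_width: 0.001
grasp_force: 4.8
```

```bash
python3 -m inch '[[[-0.2,1,0,0,0,0,0]]]'
python3 -m inch '[[[-0.2,1,0,0,0,0,0]]]'
```

```text
time_s: 18.5
tool_pos: [465.5, -185.6, 70.5]
tcp_rot: [2.019, 2.403, -0.001]
contact_force: [5.7, -10.4, -7.4]
grip_width: 0.0
grasp_force: 5.4
time_s: 18.6
tool_pos: [465.4, -184.8, 70.5]
tcp_rot: [2.019, 2.403, -0.001]
contact_force: [7.1, -10.9, -8.6]
grip_width: 0.004
grasp_force: 6.1
```

```bash
python3 -m inch '[[[2,-10,0,0,0,0,0],[3,-20,0,0,0,0,0],[3,-20,0,0,0,0,0],[0,0,40,0,0,0,0],[0,0,50,0,0,0,0]]]'
python3 -m inch '[[[0,-30,30,0,0,0,0],[0,-40,0,0,0,0,0],[0,-50,0,0,0,0,0],[0,-50,0,0,0,0,0],[0,0,0,0,0,0,0]]]'
python3 - <<'E'
from h import *
for n in('top','scene'):
    s=snap(n);P=cloud(s);H=hsv(s);X,Y,Z=P[...,0],P[...,1],P[...,2]
    save(s,n+'7.png',(250,155,100,75) if n=='top' else (215,160,90,75),4)
    red=((H[...,0]<6)|(H[...,0]>172))&(H[...,1]>140)&(Z>75)&(Z<120)&(abs(X-450)<60)&(abs(Y+60)<60)
    p=pts(P,red); print(n,'red',len(p),circ(p[:,:2]) if len(p) else '')
    b=pts(P,blue(s,P)); print('blue',len(b), b.mean(0) if len(b) else '')
a=[cv2.imread(f'pics/{n}7.png') for n in('top','scene')]
cv2.imwrite('pics/c7.png',np.hstack(a))
E
```

```text
time_s: 19.1
tool_pos: [471.1, -234.1, 159.8]
tcp_rot: [-2.019, -2.401, 0.004]
contact_force: [0.6, 0.6, 0.2]
grip_width: -0.001
grasp_force: 0.0
time_s: 19.6
tool_pos: [469.8, -410.2, 190.2]
tcp_rot: [2.028, 2.398, -0.005]
contact_force: [-1.5, 1.0, 0.1]
grip_width: -0.004
grasp_force: 0.0
top red 201 ((441.9137878417969, -59.74837112426758), 27.01819610595703)
blue 62 [ 465.32921865 -166.25415151   90.03821371]
scene red 97 ((442.7114562988281, -51.82341003417969), 30.067903518676758)
blue 99 [ 457.15836341 -159.97855514   68.36089641]
```

View pics/c7.png

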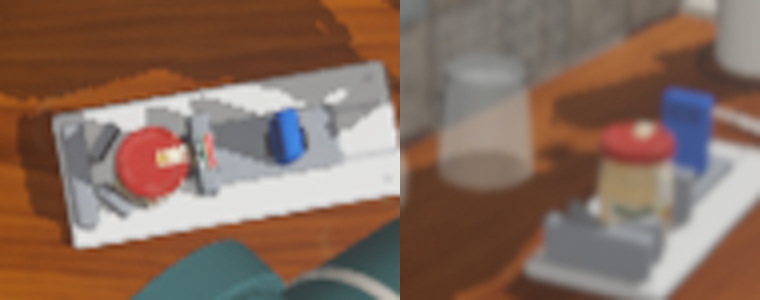

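```bash
python3 - <<'E'
from h import *
s=snap('top'); save(s,'z8.png',(290,178,24,28),20)
E
```

```text
(no output)
```

View pics/z8.png

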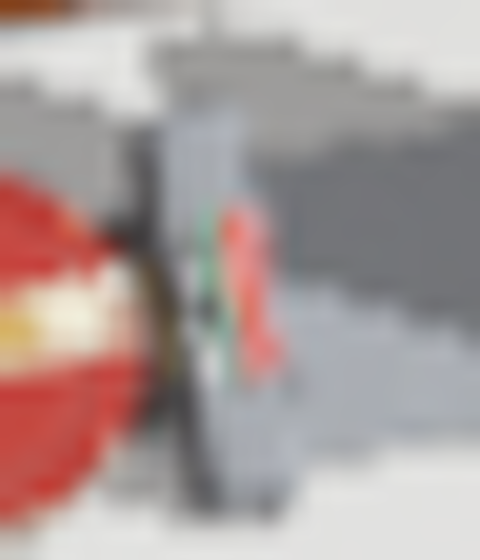

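```bash
python3 - <<'E'
from h import *
def ana(f,name,l,r):
    f=f[:,:,::-1].astype(int) # rgb
    for v in range(190,198):
        row=f[v,l:r]; print(name,v,' '.join('%d,%d,%d'%tuple(p) for p in row))
s=snap('top'); ana(s['frame'][:,:,::-1],'now',296,306)
a=cv2.resize(cv2.imread('pics/top5.png'),(130,90),interpolation=cv2.INTER_AREA)
b=np.zeros((384,512,3),np.uint8); b[150:240,240:370]=a
g=b.astype(int); 
gm=g[...,1]-np.maximum(g[...,0],g[...,2]); gm[:, :295]=0; gm[:,330:]=0; print(np.argwhere(gm>12)[:12])
gr=s['frame'].astype(int); gm2=gr[...,1]-np.maximum(gr[...,0],gr[...,2]); print(np.argwhere(gm2[180:205,292:312]>12)+[180,292])
ana(b,'open',303,314)
E
```

```text
now 190 84,67,64 78,75,74 115,116,121 137,142,139 139,155,141 212,143,134 218,139,138 160,121,123 114,115,118 116,118,121
now 191 141,132,123 90,78,64 106,103,104 165,166,167 139,168,147 210,160,147 223,138,135 172,132,135 121,122,126 115,117,120
now 192 171,161,149 104,90,72 89,82,79 155,155,157 126,147,132 198,161,147 224,124,115 189,151,156 151,154,160 146,149,154
now 193 179,148,133 115,95,83 84,74,61 125,125,126 105,110,106 167,165,148 217,120,105 196,164,168 172,176,182 170,174,181
now 194 192,151,136 131,106,97 100,88,69 149,150,150 136,150,141 148,162,151 213,121,113 208,156,159 180,173,179 170,174,181
now 195 190,130,118 131,100,95 104,91,71 127,126,126 181,186,182 158,164,159 212,138,133 213,132,130 183,165,170 171,175,181
now 196 179,76,70 116,68,66 96,84,67 113,111,110 196,196,197 159,170,163 193,146,140 196,150,153 167,157,161 168,170,177
now 197 169,79,73 103,68,65 76,71,68 93,91,94 165,167,172 157,166,167 165,155,157 171,170,175 153,156,161 164,167,173
[[187 309]
 [188 309]
 [189 309]
 [190 309]
 [191 309]
 [191 310]
 [192 309]
 [192 310]
 [193 310]
 [194 310]
 [195 31
[... 380 characters left out ...]
7,159 213,149,128 215,148,147 185,169,174
open 193 108,106,104 64,57,55 69,62,61 116,113,113 118,108,97 121,117,115 152,165,157 156,190,161 210,160,140 217,141,140 182,157,160
open 194 117,115,113 70,64,62 69,63,61 113,110,108 112,103,92 109,104,102 139,144,142 138,180,146 201,164,145 211,140,139 176,149,153
open 195 123,122,120 74,70,68 68,62,61 107,105,102 101,97,92 94,91,91 125,129,132 145,170,155 185,167,159 191,155,158 172,161,167
open 196 132,129,128 81,76,75 67,60,59 103,101,99 100,98,98 90,89,90 142,144,150 165,169,174 170,172,177 170,172,178 171,174,180
open 197 147,145,144 98,94,93 69,64,62 120,119,118 118,117,116 94,92,94 133,135,140 162,165,172 168,171,178 169,173,180 173,177,184
```

```bash
python3 -c "
from station import robot
print(robot.close_job())"
```

```text
the job is handed in; nothing more can be done
None
```

The job is handed in, but the judge's verdict was not returned. By my measurements the jar stands upright within about 2 mm of its seat. The pad holds it with about 5 N, estimated from the push on the handle because the top camera was too coarse to read the pointer exactly. The jaw was closed in the closing direction only, the handle was left forward, and the robot is clear.

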